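Clear a carton out of the brake-pad case, pack the last pad and shut the lid

ROBOT

A 6-joint arm with a two-finger parallel gripper is mounted at the origin on a cart in front of the work surface, level with it; the furniture and walls round the work are solid. World frame = base frame: x ahead of the robot, y to its left, z up, the work surface at z = 0. Lengths are in m, angles in rad, forces in N, time in s.
With the tool pointing down it reaches from about 0.225 to 0.875 m from the base axis. Payload 3.4 kg.
Tool frame: the origin (TCP) lies on the centre line of the jaws, within the pads' length; the fingertips stand 22 mm ahead of it and the grasp point (between the pads) lies 3 mm ahead of it; z points along the fingers, y is the line along which they close (so a half turn about z gives the same grasp; the last joint's range is limited). The gripper opens to 85 mm and grips with 20 to 120 N. Pads are 22 mm wide; open, the fingers measure 114 mm over their backs; the gripper's body (76 mm by 85 mm) begins 54 mm behind the grasp point. The pads swing forward as they close: fully open they stand 13 mm farther back than shut.
Start: joints at [1.077, 0.276, 1.505, -0, 1.361, -0.121], TCP at [0.209, 0.536, 0.253] pointing down, gripper open.
Joint ranges: [-2.89, 2.89], [-0.75, 2.08], [0.22, 2.7], [-1.18, 4.32], [0.11, 2.71], [-2.7, 2.7]. Speed limits (rad/s): [2.57, 2.57, 3.14, 3.14, 3.14, 3.14].

INTERFACE

Orientations are given as a unit quaternion [w, x, y, z].
In Python, from rig import manip gives the robot as it stands.
- The arm moves only by the shell command python3 steer.py 'ROWS' [OPENING] [FORCE]. ROWS is rows parted by semicolons, their numbers by spaces, 1 to 5 of them, each of 4 numbers: dx, dy, dz in m, then a turn about the tool's z in rad; each row shifts and turns the commanded pose from where the row before left it, along the tool's axes as they then stand; what a row does not reach is not made up. A row lasts 1/12 s, in which the tool goes at most 0.0417 m and 0.125 rad, less where a joint would pass 70% of its speed; a pose out of reach is approached as far as the arm can. OPENING is the finger opening in m, set as the command begins (- or left out keeps the last). The fingers move at their own pace and stop on an object; FORCE is the grip in N (left out, the last holds). Time passes only in rows, so rows that do not move let the fingers close. It prints the time, the measured TCP pose, the force, the opening and the grip force at its end.
- manip.get_state(): the state, without advancing time (a new reading comes with each control period).
- manip.get_image(name): name is "scene" or "top" or "wrist"; returns a dict with "img" (480x640x3 uint8, red, green, blue), "camera_matrix" (3x3 intrinsics, pixels), "k1" (the pictures are not rectified: a ray, as slopes to the right and down, at radius r is drawn at 1 + k1 r^2 times it, then the intrinsics apply), "T" (4x4, takes a point from camera to world coordinates); the wrist camera has in their place "hand_eye" (4x4, takes a point from camera to tool coordinates, whose origin is the TCP and whose axes are the flange's). Camera axes: x right, y down, z forward; pixel columns grow to the right and rows downward; lengths in m; the calibration is good to about 2 mm. A picture is of the moment at which its call begins: read the wrist's pose just before it. There is no depth.
- manip.sign_off(): hands the job in; it is judged then, once.
The state is a dict: "clock": time; "qpos": joint angles; "qd": joint speeds; "effort": joint torques, N m; "position": TCP position; "ee_rot": TCP orientation; "contact_force": force on the tool from outside, world axes, zero at the start; "moment": the same for the moment, N m; "width": finger opening in m; "gripper_force": force on a finger pad.
Only numpy, scipy, OpenCV 4.12 (cv2) and the standard library are available. Lean on these libraries where they do the work, as an engineer would, in place of code of your own. Each camera call takes 0.05 s, during which the arm holds its last target. There are 200 camera calls.

TASK

The brake-pad case is to be packed, but somebody has put a small carton down in the compartment of the last pad. Take the carton out and set it down flat on a clear spot of the bench, lay the loose pad flat in the compartment this frees, blocks up like the other three, and close the lid fully. Leave the other three pads in their compartments and don't disturb the other things on the bench.

Things in the scene. Friction and masses are not known exactly. Their poses are not given: they have to be found in the camera images.
- pad_case: flat black case, fixed on the bench, outside 160 (x) x 352 (y), rim 26 above the bench, walls 4; lid hinged along its +x (far) side. Inside, a light grey insert with four pad compartments side by side along y, each lengthways along x. Origin: centre of the underside, on the bench; z up
- pocket_0 (a point): centre of the floor of compartment 0, at x 0, y -120 in the case's frame, 6 above the bench. Each compartment is 135 (x) x 57 (y), 12 deep (lands between them 18 above the bench); a pad lies in it lengthways along the case's x. A 72 wide trough of the same depth runs along y across all their middles: finger room, about 27 beside each pad
- pocket_1 (a point): centre of the floor of compartment 1, at x 0, y -40 in the case's frame, 6 above the bench; size as compartment 0
- pocket_2 (a point): centre of the floor of compartment 2, at x 0, y 40 in the case's frame, 6 above the bench; size as compartment 0
- pocket_3 (a point): centre of the floor of compartment 3, at x 0, y 120 in the case's frame, 6 above the bench; size as compartment 0
- case_lid (a joint): angle of the lid: 0 shut, 1.57 upright, 2.0 its stop; starts open, 1.75 to 1.95. Stiff hinge (0.45 N m): the lid stays where it is left and has to be pushed down all the way (3 to 6 N near its free edge). Anything in the case higher than 26 above the bench keeps it from closing
- lid_hinge (a point): middle of the hinge line, 26 above the bench, at x 80, y 0 in the case's frame; the hinge line runs along the case's y, axes as the case's
- lid_edge (a point): middle of the lid's free edge, on the outer face, 160 along the lid from the hinge and 14 outward; the lid is a panel 160 x 352 x 14 with a plain outer face; a pull tab 80 wide, 8 thick sticks out 14 past this edge. Open, its grey inner face looks to the robot and this edge is on top. Axes turn with the lid; as the case's when shut
- carton: small parts carton, a closed box 52 (x) x 100 (y) x 28 high, 0.2 kg; lies in one of the four compartments, lengthways, its upper half above the insert. Origin: centre of the underside, z up. The bench right of the case (-y) is clear but for the listed things
- pad_loose: brake pad: backing plate 50 (x) x 128 (y) x 6, on it two friction blocks, together 40 (x) x 92 (y), top 16 above the underside, a 6 gap between them at mid-length; 0.29 kg. Origin: centre of the underside; y along its length, z up. This one lies on the bench left of the case, blocks up, at any angle
- pad_1: the same kind of brake pad; lies in its compartment, blocks up
- pad_2: the same kind of brake pad; lies in its compartment, blocks up
- pad_3: the same kind of brake pad; lies in its compartment, blocks up
- manual: ring-bound manual lying on the bench, 305x227x23, bystander. Origin: centre of the underside
- bearing: ball bearing lying flat, 52 across, 15 high, bystander. Origin: centre of the underside
- spanner: combination spanner, 29x167x6, bystander. Origin: centre of the underside
- oil_filter: orange spin-on oil filter standing, 72 across, 88 high, bystander. Origin: centre of the underside
- mask_tape: roll of masking tape lying flat, 100 across, 25 high, bystander. Origin: centre of the underside
- mug: black travel mug standing, 84x124x204 with its handle, bystander. Origin: centre of the underside
- blue_carton: tall plain carton standing, 69x99x200, bystander. Origin: centre of the underside
- glue_tube: tube lying on the bench, 44x146x31, bystander. Origin: centre of the underside

How it is judged:
On the way, in this order (a step that is already met when the one before it is completed fails the run):
1. the carton lies flat on the bench, out of the case, let go ((x of carton in the frame of pad_case above 0.1 m or x of carton in the frame of pad_case below -0.1 m or y of carton in the frame of pad_case above 0.19 m or y of carton in the frame of pad_case below -0.19 m) and height (world z) of carton below 0.01 m and angle between carton's own z axis and vertical below 0.1 rad and linear speed of carton below 0.02 m/s and contact force between the fingers and carton below 0.1 N), for 0.2 s.
2. the loose pad lies flat in the freed compartment, let go ((distance between pad_loose and pocket_0 below 0.01 m or distance between pad_loose and pocket_1 below 0.01 m or distance between pad_loose and pocket_2 below 0.01 m or distance between pad_loose and pocket_3 below 0.01 m) and angle between pad_loose's own z axis and vertical below 0.06 rad and angle between the y axis of pad_loose and the x axis of pad_case, either way round below 0.12 rad and linear speed of pad_loose below 0.02 m/s and contact force between the fingers and pad_loose below 0.1 N), for 0.2 s.
At the end, for the whole second after the job is handed in: Lid shut (to 0.03 rad). All four pads lie at rest, blocks up, each within 10 mm of a compartment's centre, flat to 0.06 rad, along it to 0.12 rad. The carton is at rest on the bench (to 10 mm, level to 0.1 rad), its centre 100 mm (x) or 190 mm (y) from the case's (value of joint case_lid below 0.03 rad and (distance between pad_loose and pocket_0 below 0.01 m or distance between pad_loose and pocket_1 below 0.01 m or distance between pad_loose and pocket_2 below 0.01 m or distance between pad_loose and pocket_3 below 0.01 m) and angle between each of pad_loose, pad_1, pad_2, pad_3's own z axis and vertical below 0.06 rad and angle between the y axis of each of pad_loose, pad_1, pad_2, pad_3 and the x axis of pad_case, either way round below 0.12 rad and linear speed of each of pad_loose, pad_1, pad_2, pad_3, carton below 0.02 m/s and (distance between pad_1 and pocket_0 below 0.01 m or distance between pad_1 and pocket_1 below 0.01 m or distance between pad_1 and pocket_2 below 0.01 m or distance between pad_1 and pocket_3 below 0.01 m) and (distance between pad_2 and pocket_0 below 0.01 m or distance between pad_2 and pocket_1 below 0.01 m or distance between pad_2 and pocket_2 below 0.01 m or distance between pad_2 and pocket_3 below 0.01 m) and (distance between pad_3 and pocket_0 below 0.01 m or distance between pad_3 and pocket_1 below 0.01 m or distance between pad_3 and pocket_2 below 0.01 m or distance between pad_3 and pocket_3 below 0.01 m) and (x of carton in the frame of pad_case above 0.1 m or x of carton in the frame of pad_case below -0.1 m or y of carton in the frame of pad_case above 0.19 m or y of carton in the frame of pad_case below -0.19 m) and height (world z) of carton below 0.01 m and angle between carton's own z axis and vertical below 0.1 rad); the robot touches nothing.
It fails at once if a bystander (manual, bearing, spanner, oil filter, masking tape, mug, tall carton or tube) is moved by more than 30 mm (distance of any of manual, bearing, spanner, oil_filter, mask_tape, mug, blue_carton, glue_tube from where it was at the start of the episode above 0.03 m).
It also fails if it takes over 72 s, if anything falls off the work surface, if the arm or the gripper's body presses on something with over 40 N, if the wrist force passes 120 N, or if a joint passes its speed limit or range.

## Working session

There is one attempt and no reset: what is moved stays moved. The work goes in short steps, Python scripts to look and compute and a shell command to move; the robot and the scene stay as the last step left them, time stands still between calls to the robot, and variables do not carry over. Pictures are saved under pics/ and viewed, at most 10 in all, crops included, and the job is handed in when it is done.

```bash
ls; mkdir -p pics; python3 - <<'E'
from rig import manip
import cv2
print(manip.get_state())
for n in("top","scene"):
    d=manip.get_image(n); cv2.imwrite(f"pics/{n}0.png",d["img"][:,:,::-1]); print(n,d["camera_matrix"],d["k1"],d["T"])
E
```

```text
pics
rig.py
steer.py
{'clock': 0.0, 'qpos': array([ 1.07702224e+00,  2.76625769e-01,  1.50615670e+00,  4.07974955e-06,
        1.36070378e+00, -1.20995701e-01]), 'qd': array([-1.24588444e-03, -8.61429943e-04,  1.25832957e-03, -5.24699291e-04,
        7.65185770e-04,  1.37876651e-05]), 'effort': array([-2.88664320e-03, -4.16776192e+01, -2.45808059e+01, -3.94244071e-04,
        1.12857428e-02, -2.05901536e-06]), 'position': array([0.20918135, 0.53506643, 0.25241274]), 'ee_rot': array([-2.88370530e-04,  1.85312181e-01,  9.82679245e-01, -9.01814477e-04]), 'contact_force': array([-0.26113238,  0.30485007,  0.90843219]), 'moment': array([ 0.03112953,  0.00189602, -0.06469065]), 'gripper_force': 0.0, 'width': 0.08507482920257532}
top [[439.025222     0.         326.53667402]
 [  0.         439.025222   238.7438054 ]
 [  0.           0.           1.        ]] -0.09301412371585505 [[-0.02016793 -0.9933162   0.11364935  0.43975887]
 [-0.99926833  0.02372138  0.03000159 -0.04896326]
 [-0.03249699 -0.11296113 -0.99306784  1.15565656]
 [ 0.          0.          0.          1.        ]]
scene [[598.84501761   0.         315.42742126]
 [  0.         598.84501761 248.22313561]
 [  0.           0.           1.        ]] 0.008756914492087856 [[ 0.45690691 -0.45132582  0.76651229 -0.73353985]
 [-0.88947139 -0.2403018   0.3887103  -0.6781777 ]
 [ 0.00875929 -0.85939517 -0.51123695  0.94178707]
 [ 0.          0.          0.          1.        ]]
```
View pics/top0.png

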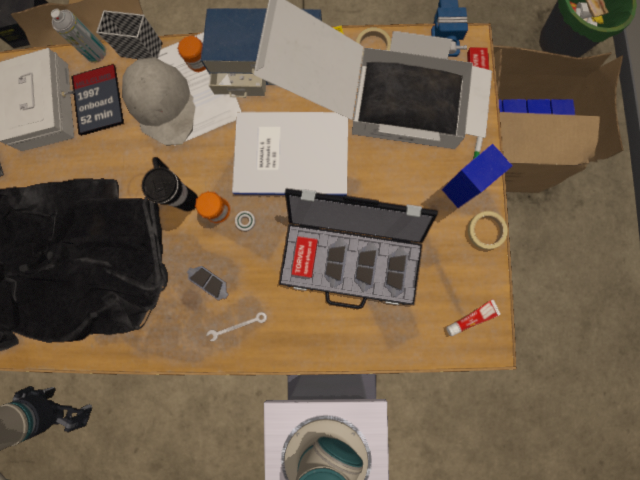

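View pics/scene0.png

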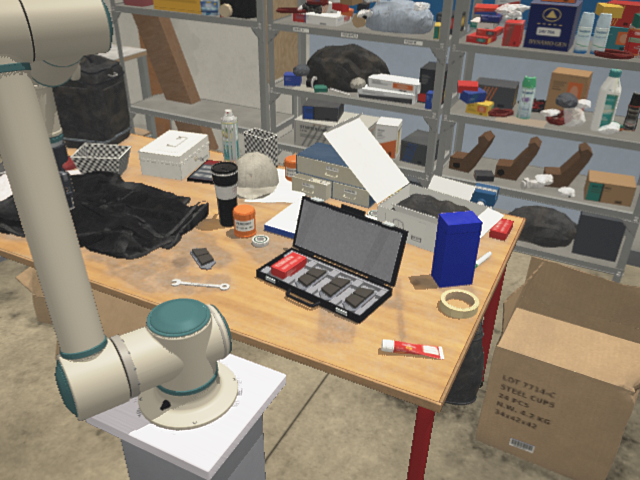

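The top view shows the red carton in compartment 3 (px 303,257), pads at (337,264), (366,267) and (396,271), and the loose pad at (208,282). The case front corners are near (280,287) and (414,303), and the spanner is at (237,327). The scene view confirms the lid is open.

```bash
cat > h.py <<'E'
import numpy as np, cv2
from rig import manip
from scipy.spatial.transform import Rotation as R
def grab(n):
    s=manip.get_state(); d=manip.get_image(n)
    if n=="wrist":
        T=np.eye(4); q=s["ee_rot"]; T[:3,:3]=R.from_quat([q[1],q[2],q[3],q[0]]).as_matrix(); T[:3,3]=s["position"]
        d["T"]=T@d["hand_eye"]
    return d
def cast(d,px,z):
    px=np.array(px,float).reshape(-1,1,2)
    u=cv2.undistortPoints(px,d["camera_matrix"],np.array([d["k1"],0,0,0.])).reshape(-1,2)
    r=np.c_[u,np.ones(len(u))]@d["T"][:3,:3].T; o=d["T"][:3,3]
    return (o+r*((z-o[2])/r[:,2])[:,None])[:,:2]
def proj(d,P):
    T=np.linalg.inv(d["T"]); P=np.array(P,float).reshape(-1,3)
    return cv2.projectPoints(P,cv2.Rodrigues(T[:3,:3])[0],T[:3,3],d["camera_matrix"],np.array([d["k1"],0,0,0.]))[0].reshape(-1,2)
def rect(d,mask,z):
    "min-area rectangle of largest blob, on plane z"
    c=max(cv2.findContours(mask.astype(np.uint8),0,cv2.CHAIN_APPROX_NONE)[0],key=cv2.contourArea)
    w=cast(d,c[:,0],z).astype(np.float32)
    (cx,cy),(a,b),t=cv2.minAreaRect(w*1000)
    if a<b: a,b,t=b,a,t+90
    return cx/1000,cy/1000,a,b,(t+90)%180-90,  c[:,0].mean(0)   # t: long-axis direction deg from world x
def tool(p,yaw=None):
    "vector from TCP to world p in tool axes"
    s=manip.get_state(); q=s["ee_rot"]; M=R.from_quat([q[1],q[2],q[3],q[0]]).as_matrix()
    return M.T@(np.array(p)-s["position"]), np.degrees(np.arctan2(M[1,1],M[0,1]))
E
python3 - <<'E'
from h import *
d=grab("top"); im=d["img"].astype(int)
r,g,b=im[...,0],im[...,1],im[...,2]
yy,xx=np.mgrid[:480,:640]
red=(r>120)&(g<70)&(b<70)&(abs(xx-303)<30)&(abs(yy-257)<35)
print("carton",rect(d,red,.034))
dark=(r<130)&(abs(r-b)<25)&(abs(xx-208)<35)&(abs(yy-282)<30)
print("pad",rect(d,dark,.006))
print("case corners",cast(d,[(280,287),(414,303),(287,228),(424,243)],.026))
print("spanner",cast(d,[(212,336),(262,317)],.003),"bearing",cast(d,[(245,221)],.01),"filter/mug",cast(d,[(212,207),(165,190)],.09))
print("tube",cast(d,[(447,330),(497,306)],.01),"tape",cast(d,[(489,231)],.01))
c=np.hstack([cv2.resize(im.astype(np.uint8)[190:350,180:300],None,fx=3,fy=3),cv2.resize(im.astype(np.uint8)[180:340,270:450][:, :],None,fx=2.4,fy=3)])
cv2.imwrite("pics/c1.png",c[:,:800,::-1])
E
```

```text
carton (0.52324267578125, 0.04344572448730469, 99.45063781738281, 53.51969909667969, -9.967094421386719, array([304.04545455, 256.94545455]))
pad (0.4650613403320312, 0.30283193969726563, 126.72933959960938, 49.93677520751953, 55.490867614746094, array([207.69387755, 281.7244898 ]))
case corners [[ 0.44694162  0.1074752 ]
 [ 0.39905578 -0.23431088]
 [ 0.59969909  0.08773815]
 [ 0.55197429 -0.26626974]]
spanner [[0.3215526  0.29228029]
 [0.36967162 0.15891886]] bearing [[0.62364845 0.2020561 ]] filter/mug [[0.648533   0.26843595]
 [0.69625471 0.39159632]]
tube [[ 0.32721439 -0.31959343]
 [ 0.38482151 -0.45294817]] tape [[ 0.58118008 -0.44307491]]
```

View pics/c1.png

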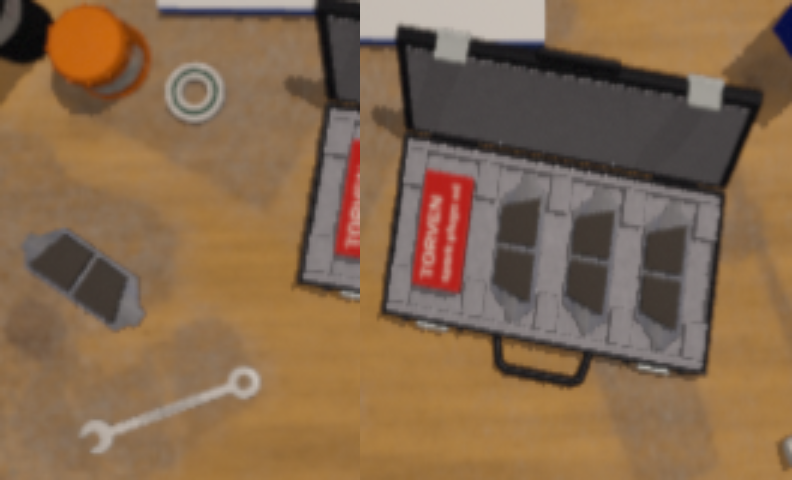

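```bash
python3 steer.py '0 0 0 -0.116; 0 0 0 -0.116; -0.022 -0.033 0 0; -0.022 -0.033 0 0; -0.022 -0.033 0 0'; python3 steer.py '-0.022 -0.033 0 0; -0.022 -0.033 0 0; -0.022 -0.033 0 0; -0.022 -0.033 0 0; -0.022 -0.033 0 0'; python3 steer.py '-0.022 -0.033 0 0; -0.022 -0.033 0 0; -0.022 -0.033 0 0; -0.022 -0.033 0 0; 0 0 0 0' 0.066
python3 - <<'E'
from h import *
d=grab("wrist"); print(d["hand_eye"],d["T"]); cv2.imwrite("pics/w1.png",d["img"][:,:,::-1]); np.save("w1.npy",d,allow_pickle=True)
E
```

```text
clock: 0.57
position: [0.2609, 0.4271, 0.2527]
ee_rot: [-0.0, 0.069, 0.998, -0.0]
contact_force: [0.4, 0.5, 0.3]
width: 0.0858
gripper_force: 0.0
clock: 0.98
position: [0.3468, 0.2476, 0.2533]
ee_rot: [0.0, 0.07, 0.998, 0.0]
contact_force: [0.7, 0.2, 0.3]
width: 0.0854
gripper_force: 0.0
clock: 1.4
position: [0.4184, 0.1003, 0.2533]
ee_rot: [0.001, 0.074, 0.997, -0.002]
contact_force: [0.1, 1.1, -0.3]
width: 0.0657
gripper_force: 0.0
[[-8.82019277e-04 -9.49906992e-01 -3.12531483e-01  7.89996915e-02]
 [ 9.99998981e-01 -4.86991720e-04 -1.34201372e-03  1.06040911e-03]
 [ 1.12258797e-03 -3.12532348e-01  9.49906454e-01 -1.19731284e-01]
 [ 0.00000000e+00  0.00000000e+00  0.00000000e+00  1.00000000e+00]] [[ 0.14851816  0.93859619  0.3114154   0.3401408 ]
 [ 0.98889717 -0.13937623 -0.05154267  0.11355731]
 [-0.00497385  0.31561283 -0.94887502  0.37276009]
 [ 0.          0.          0.          1.        ]]
```

View pics/w1.png

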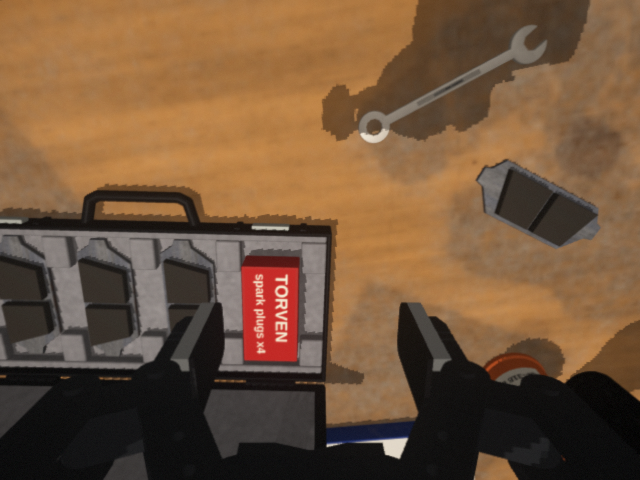

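The wrist view shows the carton's top face around x 243–300, y 275–363. The case front-left corner is at (330,224), the case front edge at row 225–230, and the loose pad at (540,205), all clear of the fingers.

```bash
python3 - <<'E'
from h import *
d=np.load("w1.npy",allow_pickle=True).item(); im=d["img"].astype(int); r,g,b=im[...,0],im[...,1],im[...,2]
print([tuple(im[y,250]) for y in range(252,300,4)])
yy,xx=np.mgrid[:480,:640]
red=(r-g>70)&(r-b>70)&(xx>225)&(xx<310)&(yy>240)&(yy<375)
for thr in(150,170,190): 
    m=cv2.morphologyEx((red&(r>thr)).astype(np.uint8),cv2.MORPH_CLOSE,np.ones((9,9)));print("carton",rect(d,m,.034))
pad=(r-b<30)&(xx>460)&(xx<620)&(yy>145)&(yy<262)
print("pad .006",rect(d,pad,.006))
blk=pad&(r<75); blk=cv2.morphologyEx(blk.astype(np.uint8),cv2.MORPH_CLOSE,np.ones((9,9)))
print("blocks .016",rect(d,blk,.016))
# case rim: black outline left front corner, left back corner
print("case left corners", cast(d,[(332,224),(327,378)],.026))
print(tool((.52,.04,.04)))
E
```

```text
[(np.int64(117), np.int64(108), np.int64(106)), (np.int64(76), np.int64(24), np.int64(23)), (np.int64(81), np.int64(24), np.int64(20)), (np.int64(85), np.int64(25), np.int64(23)), (np.int64(193), np.int64(51), np.int64(45)), (np.int64(197), np.int64(44), np.int64(40)), (np.int64(197), np.int64(43), np.int64(39)), (np.int64(198), np.int64(43), np.int64(40)), (np.int64(196), np.int64(42), np.int64(38)), (np.int64(198), np.int64(45), np.int64(41)), (np.int64(197), np.int64(42), np.int64(38)), (np.int64(198), np.int64(45), np.int64(42))]
carton (0.5247059936523437, 0.04550325393676758, 98.49401092529297, 51.09403991699219, -9.649665832519531, array([269.80689655, 312.86206897]))
carton (0.5246831665039062, 0.045489830017089845, 97.88677978515625, 50.30075454711914, -9.968559265136719, array([269.60069444, 312.85416667]))
carton (0.5246964111328125, 0.045287281036376956, 95.92080688476562, 48.04422378540039, -9.794517517089844, array([269.27338129, 312.88129496]))
pad .006 (0.46510205078125, 0.30334466552734374, 128.4498291015625, 49.884559631347656, 55.079898834228516, array([536.33108108, 205.22635135]))
blocks .016 (0.4639648742675781, 0.301471435546875, 96.56641387939453, 42.418670654296875, 55.483917236328125, array([540.52016129, 205.9233871 ]))
case left corners [[0.44707043 0.11510159]
 [0.60792235 0.0885319 ]]
(array([-0.11137692, -0.04727609,  0.21320791]), np.float64(81.54962872135886))
```

```bash
python3 steer.py '-0.028 -0.01 0.025 0.024; -0.029 -0.01 0.025 0; -0.029 -0.01 0.025 0; -0.029 -0.011 0.025 0; 0 0 0 0' ; python3 steer.py '0 0 0.03 0;0 0 0.03 0;0 0 0 0'; python3 -c "
from h import *
print(tool((.5247,.0455,.036)))"
```

```text
clock: 1.87
position: [0.5244, 0.0466, 0.1483]
ee_rot: [-0.002, 0.083, 0.997, -0.0]
contact_force: [-0.2, 0.5, 0.6]
width: 0.066
gripper_force: 0.0
clock: 2.12
position: [0.5175, 0.0493, 0.0888]
ee_rot: [-0.006, 0.082, 0.997, 0.0]
contact_force: [-1.5, 1.1, -0.0]
width: 0.0659
gripper_force: 0.0
(array([-0.00830138, -0.00249454,  0.05271299]), np.float64(80.61309193342446))
```

```bash
python3 steer.py '-0.008 -0.0025 0 0; 0 0 0.02 0; 0 0 0.02 0; 0 0 0.012 0; 0 0 0 0' ; python3 -c "
from h import *
print(tool((.5247,.0455,.036)))"
```

```text
clock: 2.53
position: [0.5299, 0.0445, 0.0414]
ee_rot: [-0.0, 0.082, 0.997, 0.0]
contact_force: [-1.3, -0.0, -0.1]
width: 0.0659
gripper_force: 0.0
(array([0.00529797, 0.00011858, 0.0053952 ]), np.float64(80.59819777571116))
```

```bash
python3 steer.py '0.005 0 0.005 0; 0 0 0 0' ; python3 steer.py '0 0 0 0;0 0 0 0;0 0 0 0;0 0 0 0' 0.045 40;python3 steer.py '0 0 -0.02 0;0 0 -0.02 0;0 0 -0.02 0;0 0 0 0'; python3 -c "
from h import *
print(tool((.4938,.1625,.036)))"
```

```text
clock: 2.7
position: [0.5248, 0.0452, 0.0374]
ee_rot: [0.0, 0.082, 0.997, 0.0]
contact_force: [-1.3, 0.5, -1.1]
width: 0.0661
gripper_force: 0.0
clock: 3.03
position: [0.5257, 0.0448, 0.0379]
ee_rot: [0.001, 0.082, 0.997, 0.0]
contact_force: [-2.3, 0.1, 7.0]
width: 0.0512
gripper_force: 43.4
clock: 3.37
position: [0.5277, 0.0447, 0.1]
ee_rot: [0.004, 0.082, 0.997, 0.0]
contact_force: [1.0, 0.4, -1.4]
width: 0.051
gripper_force: 43.1
(array([0.05330289, 0.11058079, 0.06370587]), np.float64(80.56032270376838))
```

```bash
python3 steer.py '0.013 0.028 0 0;0.013 0.028 0 0;0.013 0.028 0 0;0.013 0.027 0 0;0 0 0 0';python3 steer.py '0 0 0.02 0;0 0 0.02 0;0 0 0.012 0;0 0 0.006 0;0 0 0 0'
```

```text
clock: 3.78
position: [0.4893, 0.1669, 0.0955]
ee_rot: [-0.001, 0.081, 0.997, 0.001]
contact_force: [0.3, -0.3, -2.4]
width: 0.0508
gripper_force: 43.2
clock: 4.2
position: [0.4905, 0.1623, 0.0365]
ee_rot: [-0.002, 0.082, 0.997, -0.001]
contact_force: [0.1, 0.3, -2.7]
width: 0.051
gripper_force: 43.2
```

```bash
python3 steer.py '0 0 0.003 0;0 0 0.001 0;0 0 0 0'; python3 steer.py '0 0 0.001 0;0 0 0 0'
```

```text
clock: 4.45
position: [0.4923, 0.1627, 0.0347]
ee_rot: [0.001, 0.082, 0.997, 0.0]
contact_force: [-1.2, 0.3, -2.3]
width: 0.0508
gripper_force: 43.2
clock: 4.62
position: [0.4922, 0.1628, 0.0337]
ee_rot: [0.001, 0.082, 0.997, 0.0]
contact_force: [0.1, 0.6, -1.8]
width: 0.0509
gripper_force: 43.2
```

```bash
python3 steer.py '0 0 0.001 0;0 0 0.001 0;0 0 0 0'; python3 steer.py '0 0 0.001 0;0 0 0 0'
```

```text
clock: 4.87
position: [0.492, 0.1629, 0.0319]
ee_rot: [0.0, 0.082, 0.997, 0.0]
contact_force: [-0.9, -0.8, 2.5]
width: 0.0509
gripper_force: 43.7
clock: 5.03
position: [0.492, 0.1629, 0.0319]
ee_rot: [0.001, 0.082, 0.997, 0.0]
contact_force: [-3.1, -0.7, 11.6]
width: 0.0514
gripper_force: 44.8
```

```bash
python3 steer.py '0 0 0 0;0 0 0 0;0 0 0 0' 0.068; python3 steer.py '0 0 -0.03 0;0 0 -0.04 0;0.03 -0.02 -0.02 0;0.03 -0.02 -0.03 0;0.03 -0.02 -0.03 0'; python3 steer.py '0 -0.02 -0.03 0;0 -0.02 -0.03 0;0 0 0 0;0 0 0 0'
python3 - <<'E'
from h import *
d=grab("wrist"); cv2.imwrite("pics/w2.png",d["img"][:,:,::-1]); np.save("w2.npy",d,allow_pickle=True)
E
```

```text
clock: 5.28
position: [0.492, 0.1629, 0.0304]
ee_rot: [0.0, 0.082, 0.997, 0.0]
contact_force: [-0.3, -0.3, 0.5]
width: 0.068
gripper_force: 0.0
clock: 5.7
position: [0.3991, 0.1212, 0.1741]
ee_rot: [-0.001, 0.082, 0.997, -0.0]
contact_force: [-0.1, -0.5, 1.2]
width: 0.0678
gripper_force: 0.0
clock: 6.03
position: [0.3949, 0.0817, 0.2351]
ee_rot: [0.002, 0.083, 0.997, 0.0]
contact_force: [0.1, 0.9, 0.1]
width: 0.0681
gripper_force: 0.0
```

View pics/w2.png

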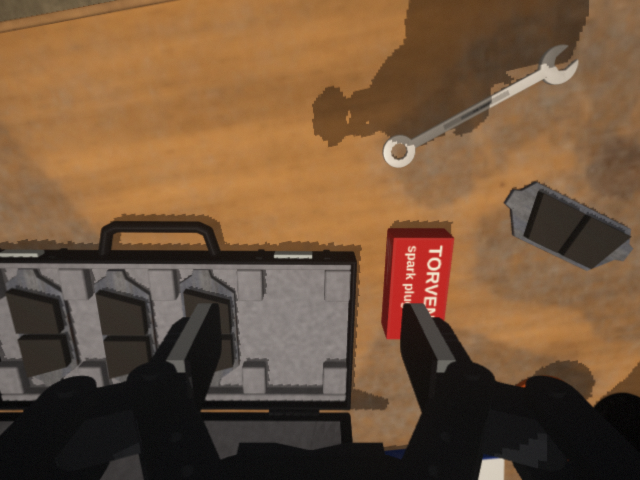

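The carton lies clear at (415,285), and the loose pad is unchanged at (570,225). Compartment 3 is empty: the case's inner front edge is around row 262 and its inner left edge around column 350.

```bash
python3 - <<'E'
from h import *
d=np.load("w2.npy",allow_pickle=True).item(); im=d["img"].astype(int); g=im.sum(2)/3
r,b=im[...,0],im[...,2]
print("row300",g[300,226:365].astype(int)); print("row 285", g[285,226:365].astype(int)); print("col 295",g[245:275,295].astype(int), "rows back",g[380:416,295].astype(int))
P=[]
for x in list(range(10,60,3))+list(range(110,265,3))+list(range(320,345,3)):
    c=g[250:280,x]; k=[i for i in range(29) if c[i]<60<=c[i+1] and c[min(i+3,29)]>80]
    if k: P.append((x,250+k[0]+.5))
w=cast(d,P,.026); f=cv2.fitLine((w*1000).astype(np.float32),cv2.DIST_HUBER,0,.01,.01).ravel(); print("front inner",f, "ang",np.degrees(np.arctan(f[0]/f[1])),"n",len(P))
Q=[]
for y in range(285,390,3):
    c=g[y,335:365]; k=[i for i in range(29) if c[i]>60>=c[i+1]]
    if k: Q.append((335+k[0]+.5,y))
w=cast(d,Q,.026); f2=cv2.fitLine((w*1000).astype(np.float32),cv2.DIST_HUBER,0,.01,.01).ravel(); print("left inner",f2,np.degrees(np.arctan(f2[1]/f2[0])),len(Q))
yaw=-np.arctan(f[0]/f[1]); ex=np.array([np.cos(yaw),np.sin(yaw)]); ey=np.array([-ex[1],ex[0]])
p3=ex*(f[2:]@ex+76)+ey*(f2[2:]@ey-52); print("yaw",np.degrees(yaw),"pocket3",p3)
pad=(r-b<30)&(np.mgrid[:480,:640][1]>490)&(np.mgrid[:480,:640][0]>160)&(np.mgrid[:480,:640][0]<285)
print("pad",rect(d,pad,.006))
np.save("p3.npy",np.r_[p3/1000,yaw])
print("land edges y rows", [((x,y),(((cast(d,[(x,y)],.018)[0]*1000-p3)@np.c_[ex,ey]).round(1))) for x,y in[(264,282),(325,285),(243,380),(327,380)]])
E
```

```text
row300 [ 25  27  26  34  56  66  86  90  63  59  79  91 120 120 122 121 119 121
 122 119 124 125 126 127 127 126 124 123 121 120 119 118 119 116 117 112
 118 128 129 131 131 132 135 137 138 137 137 135 135 135 134 135 135 135
 135 137 135 137 135 135 135 135 136 134 132 129 129 127 127 129 128 127
 127 127 128 131 130 128 130 129 130 126 127 126 128 130 130 134 133 133
 131 133 132 132 130 131 130 129 124 117 120 123 120 121 121 124 120 121
 122 122 124 124 124 125 126 125 122 123 126 128 127 126 108  52  26  25
  32  32  30  54  68  78 114 119 118 117 117 117 117]
row 285 [ 57  74  86  92 126 132 132 131 130 129 125 111 121 134 136 135 134 133
 134 132 133 135 133 132 132 132 132 133 134 133 136 130 132 130 121 101
  64  61  70  74  82 125 127 130 130 130 132 131 130 128 128 131 132 131
 132 129 131 133 132 132 132 131 130 130 131 132 133 133 134 134 130 129
 128 129 130 129 129 129 126 127 128 128 129 130 130 130 131 133 130 129
 125 126 127 127 131 131 128 125  98 108 124 134 133 134 134 132 133 133
 136 137 135 135 136 134 134 134 130 129 125 126 126 129 127 106  46  22
  29  40 
[... 162 characters left out ...]
 127 131 133] rows back [130 131 131 129 111  85  74  60  53  50  52  52  53  60  87 108 122 127
 127 121  86  40  18  15  15  17  16  24  23  20  16  18  20  25  25  22]
front inner [ 1.7419891e-01  9.8471051e-01  4.3430319e+02 -2.5754551e+01] ang 10.032043 n 78
left inner [ 9.8510087e-01 -1.7197773e-01  5.2721875e+02  9.4711258e+01] -9.902828 33
yaw -10.032043 pocket3 [523.5665   42.54995]
pad (0.46462042236328127, 0.30251226806640624, 128.8333282470703, 50.07938003540039, 55.20072555541992, array([566.74342105, 227.14144737]))
land edges y rows [((264, 282), array([-55. , -24.4])), ((325, 285), array([-52.4,  30.9])), ((243, 380), array([ 51.1, -48. ])), ((327, 380), array([50.5, 34.8]))]
```

```bash
python3 - <<'E'
from h import *
d=np.load("w2.npy",allow_pickle=True).item()
x,y,t=np.load("p3.npy"); ex=np.array([np.cos(t),np.sin(t)]); ey=np.array([-ex[1],ex[0]])
p=np.array([.524,.044])
for n,a,z in[("front rim in",-.076,.026),("front pocket floor/land",-.0675,.018),("floor front",-.0675,.006),("floor back",.0675,.006),("back land",.0675,.018),("wall foot",.076,.018),("wall in top",.076,.026),("outer",.08,.026)]:
    print(n,proj(d,np.r_[p+ex*a,z]).round(1))
print(tool((.4646,.3025,.2)))
g=d["img"].mean(2).astype(int); print(g[258:285,290],g[370:402,290])
E
```

```text
front rim in [[292.1 264.3]]
front pocket floor/land [[292.5 269.6]]
floor front [[293.1 264.5]]
floor back [[293.8 386.1]]
back land [[293.4 394.2]]
wall foot [[293.4 401.2]]
wall in top [[293.1 407. ]]
outer [[293.1 410.3]]
(array([-0.0331852 ,  0.22894533,  0.03390561]), np.float64(80.49182821445308))
[ 91  34  23  26  32  34  63 121 128 129 127 119 132 133 133 130 130 130
 130 129 127 128 130 132 131 130 130] [130 132 133 135 132 132 131 129 128 128 132 131 130 121  99  82  76  62
  53  50  50  50  52  62  86 107 120 122 123 116  80  31]
```

```bash
python3 - <<'E'
from h import *
d=np.load("w2.npy",allow_pickle=True).item(); d["T"]=d["hand_eye"]
for z in(.008,.012,.016,.02,.024): print(z,proj(d,[(x,y,z) for x in(-.011,.011) for y in(-.034,.034)]).round(0).tolist())
cv2.imwrite("pics/t.png",cv2.resize(d["img"][290:400,150:480,::-1],None,fx=2.4,fy=2.4))
E
```

```text
0.008 [[215.0, 359.0], [401.0, 359.0], [211.0, 305.0], [405.0, 305.0]]
0.012 [[218.0, 353.0], [399.0, 353.0], [213.0, 300.0], [403.0, 300.0]]
0.016 [[220.0, 347.0], [397.0, 347.0], [216.0, 295.0], [401.0, 295.0]]
0.02 [[222.0, 341.0], [395.0, 341.0], [218.0, 290.0], [398.0, 290.0]]
0.024 [[224.0, 335.0], [393.0, 335.0], [220.0, 285.0], [396.0, 285.0]]
```

View pics/t.png

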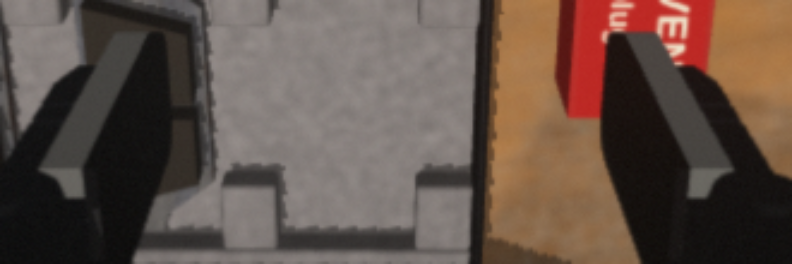

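```bash
python3 steer.py '-0.0055 0.038 0 0;-0.0055 0.038 0 0;-0.0055 0.038 0 0;-0.0055 0.038 0 0;-0.0055 0.038 0 0' 0.07 ; python3 steer.py '-0.0055 0.038 0 0;0 0 0 -0.113;0 0 0 -0.113;0 0 0 -0.113;0 0 0 -0.113'; python3 steer.py '0 0 0 -0.113;0 0 0 -0.113;0 0 0 -0.113;0 0 0 -0.113;0 0 0 -0.113'; python3 steer.py '0 0 0 -0.113;0 0 0 0;0 0 0 0'; python3 - <<'E'
from h import *
d=grab("wrist"); np.save("w3.npy",d,allow_pickle=True); im=d["img"].astype(int)
cv2.imwrite("pics/w3.png",d["img"][:,:,::-1])
print(tool((.4646,.3025,.027)),manip.get_state()["qpos"])
print(proj(d,[.4646,.3025,.006]))
E
```

```text
clock: 6.5
position: [0.4515, 0.2674, 0.2312]
ee_rot: [-0.002, 0.082, 0.997, -0.001]
contact_force: [0.9, 0.2, -0.8]
width: 0.07
gripper_force: 0.0
clock: 6.92
position: [0.4627, 0.3027, 0.2306]
ee_rot: [-0.003, -0.147, 0.989, -0.001]
contact_force: [0.4, -0.7, 0.5]
width: 0.0701
gripper_force: 0.0
clock: 7.33
position: [0.4628, 0.3023, 0.2308]
ee_rot: [-0.002, -0.416, 0.909, 0.0]
contact_force: [-0.4, 0.2, 0.8]
width: 0.0702
gripper_force: 0.0
clock: 7.58
position: [0.4631, 0.3021, 0.2316]
ee_rot: [-0.002, -0.463, 0.886, 0.0]
contact_force: [-0.3, 0.4, -0.2]
width: 0.0703
gripper_force: 0.0
(array([-0.0016483 , -0.0011784 ,  0.20497036]), np.float64(145.19069983828007)) [ 4.51805849e-01  2.57300814e-01  1.58545717e+00  2.42361907e-04
  1.30176057e+00 -2.08231666e+00]
[[309.80203573 198.66573766]]
```

View pics/w3.png

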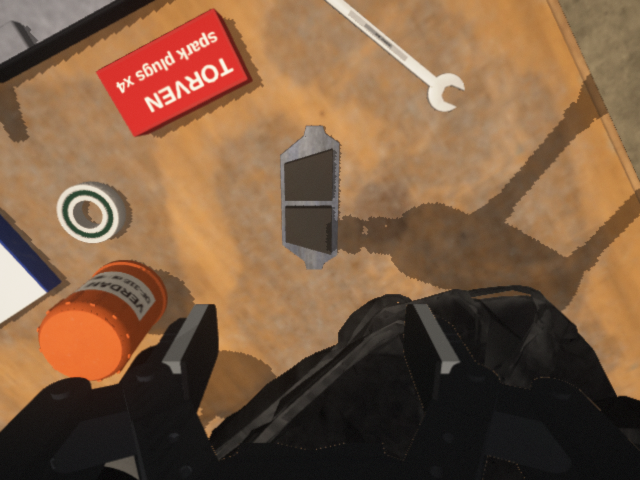

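The loose pad is centred at (310,197), matching the prediction (309.8,198.7). It sits square to the jaws, with the bearing, filter and carton clear of the descent.

```bash
python3 steer.py '-0.0016 -0.001 0.035 0;0 0 0.035 0;0 0 0.035 0;0 0 0.035 0;0 0 0 0' ; python3 steer.py '0 0 0.02 0;0 0 0.015 0;0 0 0 0;0 0 0 0'; python3 -c "
from h import *
print(tool((.4646,.3025,.027)))"
```

```text
clock: 8.05
position: [0.4607, 0.3002, 0.087]
ee_rot: [-0.007, -0.463, 0.886, 0.0]
contact_force: [-1.0, -1.3, -0.4]
width: 0.0701
gripper_force: 0.0
clock: 8.38
position: [0.4659, 0.3027, 0.0592]
ee_rot: [-0.0, -0.464, 0.886, 0.0]
contact_force: [-0.3, -0.9, -0.5]
width: 0.07
gripper_force: 0.0
(array([0.0008816 , 0.00090926, 0.03224635]), np.float64(145.25658204728134))
```

```bash
python3 steer.py '0 0.001 0.015 0;0 0 0.01 0;0 0 0.006 0;0 0 0 0;0 0 0 0' ; python3 -c "
from h import *
print(tool((.4646,.3025,.027)))"
```

```text
clock: 8.8
position: [0.465, 0.3031, 0.028]
ee_rot: [0.0, -0.464, 0.886, 0.0]
contact_force: [0.7, -0.5, 0.6]
width: 0.0697
gripper_force: 0.0
(array([ 7.06247201e-04, -2.84750670e-05,  9.66699164e-04]), np.float64(145.29424685340814))
```

```bash
python3 steer.py '0 0 0.001 0;0 0 0 0;0 0 0 0;0 0 0 0;0 0 0 0' 0.034 50;python3 steer.py '0 0 0 0;0 0 0 0'; python3 steer.py '0 0 -0.02 0;0 0 -0.03 0;0 0 -0.03 0;0 0 -0.02 0;0 0 0 0'
```

```text
clock: 9.22
position: [0.4654, 0.3031, 0.0275]
ee_rot: [0.001, -0.464, 0.886, -0.0]
contact_force: [0.5, -0.8, 5.7]
width: 0.0379
gripper_force: 50.4
clock: 9.38
position: [0.4654, 0.3031, 0.0275]
ee_rot: [0.001, -0.464, 0.886, -0.0]
contact_force: [0.5, -1.4, 6.4]
width: 0.0381
gripper_force: 50.4
clock: 9.8
position: [0.4671, 0.3043, 0.1304]
ee_rot: [0.004, -0.464, 0.886, 0.0]
contact_force: [1.1, 0.3, -2.8]
width: 0.0382
gripper_force: 52.1
```

```bash
python3 steer.py '0 0 -0.01 0.114;0 0 -0.01 0.114;0 0 -0.01 0.114;0 0 0 0.114;0 0 0 0.114'; python3 steer.py '0 0 0 0.114;0 0 0 0.114;0 0 0 0.114;0 0 0 0.114;0 0 0 0.114';python3 steer.py '0 0 0 0;0 0 0 0'; python3 -c "
from h import *
print(tool((.524,.044,.033)))"
```

```text
clock: 10.22
position: [0.464, 0.3027, 0.155]
ee_rot: [-0.001, -0.194, 0.981, -0.0]
contact_force: [-0.3, -0.3, -3.8]
width: 0.0382
gripper_force: 52.1
clock: 10.63
position: [0.4635, 0.3025, 0.1541]
ee_rot: [-0.002, 0.09, 0.996, -0.001]
contact_force: [-0.5, -0.1, -3.7]
width: 0.038
gripper_force: 52.1
clock: 10.8
position: [0.4638, 0.3026, 0.1547]
ee_rot: [-0.002, 0.086, 0.996, -0.001]
contact_force: [-0.7, 0.6, -3.0]
width: 0.0387
gripper_force: 52.1
(array([-0.10392006, -0.24423578,  0.12188558]), np.float64(80.1443469497349))
```

```bash
python3 steer.py '-0.015 -0.035 0 0;-0.015 -0.035 0 0;-0.015 -0.035 0 0;-0.015 -0.035 0 0;-0.015 -0.035 0 0'; python3 steer.py '-0.015 -0.035 0 0;-0.014 -0.034 0 0.002;0 0 0.02 0;0 0 0 0;0 0 0 0'; python3 -c "
from h import *
print(tool((.524,.044,.033)))"
```

```text
clock: 11.22
position: [0.5078, 0.1161, 0.1558]
ee_rot: [-0.001, 0.086, 0.996, -0.0]
contact_force: [0.3, 0.3, -4.0]
width: 0.038
gripper_force: 52.2
clock: 11.63
position: [0.5233, 0.0444, 0.1352]
ee_rot: [-0.002, 0.088, 0.996, 0.0]
contact_force: [0.2, 0.1, -3.3]
width: 0.0385
gripper_force: 52.3
(array([-0.00122302, -0.00022489,  0.10215241]), np.float64(79.88301254468946))
```

```bash
python3 steer.py '-0.001 0 0.025 0;0 0 0.025 0;0 0 0.02 0;0 0 0 0;0 0 0 0';  python3 -c "
from h import *
print(tool((.5243,.0442,.033)))"
```

```text
clock: 12.05
position: [0.525, 0.0456, 0.0664]
ee_rot: [-0.001, 0.087, 0.996, 0.0]
contact_force: [1.2, -0.3, -3.1]
width: 0.0385
gripper_force: 52.3
(array([ 0.0004167 , -0.00149486,  0.03336432]), np.float64(80.0103029960189))
```

```bash
python3 steer.py '0.0003 -0.0015 0.008 0;0 0 0 0;0 0 0 0';  python3 - <<'E'
from h import *
d=grab("wrist"); im=d["img"].copy()
t=np.radians(-10); ex=np.array([np.cos(t),np.sin(t)]); ey=np.array([-ex[1],ex[0]])
P=[np.r_[np.array([.524,.044])+ex*a+ey*b,.018] for a,b in[(-.0675,-.0285),(-.0675,.0285),(-.036,.0285),(-.036,-.0285)]]
print(tool((.5243,.0442,.033)))
print(proj(d,P)); s=manip.get_state()["position"]
pp=[np.r_[s[:2]+ex*a,s[2]-.0275+.006] for a in(-.064,0)]; print("pad tip exp",proj(d,pp))
cv2.imwrite("pics/w4.png",im[:,:,::-1])
E
```

```text
clock: 12.3
position: [0.5257, 0.0433, 0.0594]
ee_rot: [0.001, 0.088, 0.996, 0.0]
contact_force: [-0.7, -0.3, -3.1]
width: 0.0385
gripper_force: 52.3
(array([0.00165114, 0.0007365 , 0.02646321]), np.float64(79.89138734411951))
[[234.31968306 126.98027073]
 [383.5069864  126.59503596]
 [379.28281613 206.68610292]
 [239.12836283 207.0075324 ]]
pad tip exp [[307.22620158 146.90606557]
 [308.05929502 314.06290765]]
```

View pics/w4.png

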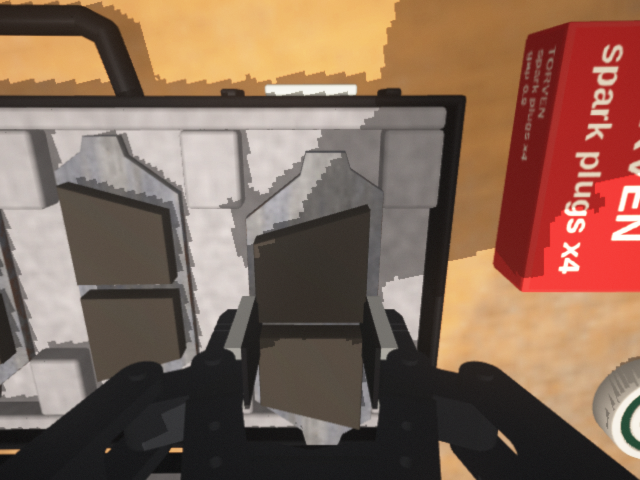

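The land edges of compartment 3 appear at columns 240 and 383 and rows 130 and 208. The pad's plate is at columns 247–381 with its tip at row 150, so it is within about 1–2 mm of its place and square.

```bash
python3 steer.py '0.0015 -0.001 0.01 0;0 0 0.006 0;0 0 0 0;0 0 0 0';python3 -c "
from h import *
print(tool((.524,.0435,.033)))"
```

```text
clock: 12.68
position: [0.5234, 0.0423, 0.0426]
ee_rot: [-0.0, 0.088, 0.996, 0.0]
contact_force: [0.4, 0.0, -3.2]
width: 0.0383
gripper_force: 52.3
(array([-0.00036017,  0.00123883,  0.00962423]), np.float64(79.86438344307864))
```

Position is fine; lowering gently.

```bash
python3 steer.py '0 0.0005 0.004 0;0 0 0.003 0;0 0 0 0';python3 steer.py '0 0 0.001 0;0 0 0.001 0;0 0 0 0'
```

```text
clock: 12.93
position: [0.5234, 0.0429, 0.0352]
ee_rot: [-0.0, 0.088, 0.996, 0.0]
contact_force: [0.7, -0.1, -2.5]
width: 0.0382
gripper_force: 52.3
clock: 13.18
position: [0.5238, 0.0429, 0.0336]
ee_rot: [0.0, 0.088, 0.996, 0.0]
contact_force: [0.0, 0.2, -3.4]
width: 0.0383
gripper_force: 52.3
```

```bash
python3 steer.py '0 0 0.001 0;0 0 0 0;0 0 0 0';python3 steer.py '0 0 0.001 0;0 0 0 0'
```

```text
clock: 13.43
position: [0.5238, 0.0429, 0.0335]
ee_rot: [0.0, 0.088, 0.996, 0.0]
contact_force: [-2.0, -0.2, 4.8]
width: 0.0384
gripper_force: 53.2
clock: 13.6
position: [0.5238, 0.0429, 0.0334]
ee_rot: [0.0, 0.088, 0.996, 0.0]
contact_force: [-3.9, -0.1, 13.9]
width: 0.038
gripper_force: 54.0
```

```bash
python3 steer.py '0 0 0 0;0 0 0 0;0 0 0 0' 0.056; python3 steer.py '0 0 -0.02 0;0.01 0 -0.03 0;0.025 0 -0.03 0;0.025 0 -0.03 0;0.025 0 -0.03 0'; python3 steer.py '0 0 -0.04 0;0 0 -0.04 0;0 0 0 0;0 0 0 0' 0
python3 - <<'E'
from h import *
d=grab("wrist"); t=grab("top"); s=grab("scene"); print(manip.get_state()["position"])
cv2.imwrite("pics/v.png",np.hstack([cv2.resize(d["img"][150:450,0:400],(400,300)),t["img"][0:300,220:620]])[:,:,::-1])
a=np.radians(-10); ex=np.array([np.cos(a),np.sin(a),0]); ey=np.array([-ex[1],ex[0],0]); ez=np.array([0,0,1.])
c=np.array([.5032,-.0742,0])
for th in(1.75,1.85,1.95):
    v=-np.cos(th)*ex+np.sin(th)*ez; n=np.sin(th)*ex+np.cos(th)*ez; h=c+.08*ex+.026*ez
    for o in(0,.014): 
        p=h+.16*v+n*o; print(th,o,p.round(3),"corners px top",proj(t,[p+.176*ey,p-.176*ey]).round().tolist(),"scene",proj(s,[p+.176*ey,p-.176*ey]).round().tolist())
print("flap/box px at z=.1,.2", cast(t,[(355,115),(265,60),(365,45),(355,140)],.1).round(3).tolist(),cast(t,[(355,115),(255,60)],.25).round(3).tolist())
E
```

```text
clock: 13.85
position: [0.524, 0.0428, 0.0317]
ee_rot: [0.0, 0.088, 0.996, 0.0]
contact_force: [0.1, 0.6, 0.1]
width: 0.0559
gripper_force: 0.0
clock: 14.27
position: [0.439, 0.0579, 0.1724]
ee_rot: [-0.0, 0.088, 0.996, 0.0]
contact_force: [0.3, 0.2, 0.9]
width: 0.0563
gripper_force: 0.0
clock: 14.6
position: [0.4415, 0.0578, 0.254]
ee_rot: [0.003, 0.088, 0.996, 0.0]
contact_force: [-0.5, 0.4, -1.0]
width: 0.0076
gripper_force: 0.0
[0.43906702 0.05776595 0.25010559]
1.75 0 [ 0.61  -0.093  0.183] corners px top [[282.0, 200.0], [437.0, 223.0]] scene [[297.0, 196.0], [403.0, 233.0]]
1.75 0.014 [ 0.624 -0.095  0.181] corners px top [[283.0, 195.0], [437.0, 218.0]] scene [[300.0, 195.0], [405.0, 232.0]]
1.85 0 [ 0.625 -0.096  0.18 ] corners px top [[283.0, 194.0], [437.0, 217.0]] scene [[300.0, 196.0], [406.0, 232.0]]
1.85 0.014 [ 0.639 -0.098  0.176] corners px top [[284.0, 189.0], [438.0, 211.0]] scene [[303.0, 195.0], [408.0, 231.0]]
1.95 0 [ 0.64  -0.098  0.175] corners px top [[284.0, 188.0], [437.0, 211.0]] scene [[304.0, 195.0], [409.0, 231.0]]
1.95 0.014 [ 0.653 -0.101  0.169] corners px top [[286.0, 183.0], [438.0, 206.0]] scene [[306.0, 195.0], [411.0, 231.0]]
flap/box px at z=.1,.2 [[0.872, -0.095], [1.032, 0.134], [1.064, -0.127], [0.807, -0.093]] [[0.811, -0.088], [0.949, 0.13]]
```

View pics/v.png

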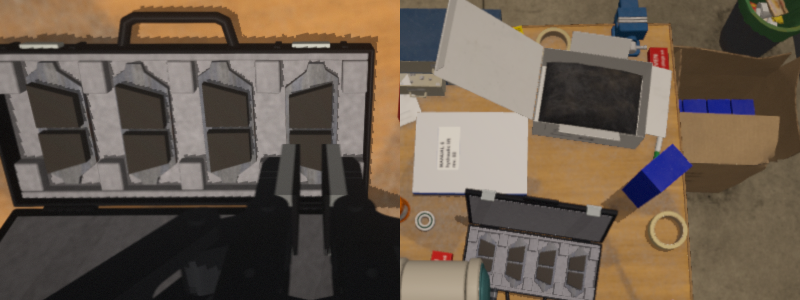

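All four pads lie flat in their compartments (loose one at px 312,110 of the left half). The top view shows clear space behind the lid, above the manual, with the box flap starting beyond x = 0.8. Next I take the closed fingers over and behind the lid.

```bash
python3 steer.py '-0.0385 -0.0098 0 0;-0.0385 -0.0098 0 0;-0.0385 -0.0098 0 0;-0.0385 -0.0098 0 0;-0.0385 -0.0098 0 0' ; python3 steer.py '-0.0385 -0.0098 0 0;-0.0385 -0.0098 0 0;0 0 0 0;0 0 0 0'; python3 -c "
from h import *
print(tool((.694,-.057,.17)))"
```

```text
clock: 15.17
position: [0.6216, -0.0252, 0.2488]
ee_rot: [-0.002, 0.088, 0.996, 0.0]
contact_force: [1.5, 0.2, 1.0]
width: -0.0
gripper_force: 0.0
clock: 15.5
position: [0.6939, -0.0583, 0.2468]
ee_rot: [-0.003, 0.089, 0.996, 0.0]
contact_force: [-0.6, 0.1, -0.8]
width: 0.0001
gripper_force: 0.0
(array([-0.00034282,  0.00132053,  0.07677453]), np.float64(79.78142786638101))
```

```bash
python3 steer.py '0 0 0.03 0;0 0 0.03 0;0 0 0.017 0;0 0 0 0'; python3 steer.py '0.02 0 0 0;0.02 0 0 0;0.015 0 0 0;0.01 0 0 0;0.01 0 0 0';python3 steer.py '0.012 0 0 0;0.012 0 0 0;0.012 0 0 0;0.012 0 0 0'
```

```text
clock: 15.83
position: [0.6884, -0.0558, 0.1685]
ee_rot: [-0.006, 0.088, 0.996, 0.001]
contact_force: [-0.2, 1.1, -0.8]
width: 0.0
gripper_force: 0.0
clock: 16.25
position: [0.6202, -0.0438, 0.1768]
ee_rot: [0.003, 0.088, 0.996, -0.0]
contact_force: [3.6, -0.4, 3.7]
width: 0.0001
gripper_force: 1.8
clock: 16.58
position: [0.5721, -0.0354, 0.1749]
ee_rot: [0.001, 0.088, 0.996, -0.0]
contact_force: [3.8, -0.7, -0.8]
width: 0.0004
gripper_force: 1.5
```

```bash
python3 steer.py '0.012 0 0 0;0.012 0 0.002 0;0.012 0 0.003 0;0.01 0 0.004 0';python3 steer.py '0.011 0 0.009 0;0.011 0 0.009 0;0.01 0 0.009 0;0.008 0 0.012 0;0.008 0 0.012 0'; python3 -c "
from h import *
print(tool((.4548,-.0165,.1)))"
```

```text
clock: 16.92
position: [0.5264, -0.0272, 0.166]
ee_rot: [0.001, 0.088, 0.996, 0.0]
contact_force: [2.0, -0.4, 0.4]
width: -0.0001
gripper_force: 1.1
clock: 17.33
position: [0.4785, -0.0187, 0.1147]
ee_rot: [-0.0, 0.088, 0.996, 0.0]
contact_force: [1.3, -0.4, 1.9]
width: -0.0002
gripper_force: 0.9
(array([ 0.02376279, -0.00200188,  0.01470903]), np.float64(79.88507373844327))
```

```bash
python3 steer.py '0.006 0 0.012 0;0.005 0 0.012 0;0.004 0 0.012 0;0.003 0 0.008 0;0 0 0.004 0';python3 steer.py '0 0 0.003 0;0 0 0.002 0;0 0 0.002 0'
```

```text
clock: 17.75
position: [0.4597, -0.0153, 0.0657]
ee_rot: [-0.002, 0.088, 0.996, 0.0]
contact_force: [-1.2, 0.4, 0.9]
width: -0.0001
gripper_force: 0.9
clock: 18.0
position: [0.4606, -0.0155, 0.0616]
ee_rot: [-0.002, 0.088, 0.996, 0.0]
contact_force: [-11.9, 2.3, 44.3]
width: 0.0001
gripper_force: 22.2
```

The force jumped to 44 N at the expected closed height (tips about 40 mm), so the lid is down. I'll lift off and verify.

```bash
python3 steer.py '0 0 -0.004 0;0 0 -0.02 0;0 0 -0.04 0;0.03 0.02 -0.03 0;0.03 0.03 0 0'; python3 steer.py '0.02 0.035 0 0;0 0.035 0 0;0 0.035 0 0;0 0.035 0 0;0 0 0 0'; python3 - <<'E'
from h import *
d=grab("top");s=grab("scene"); cv2.imwrite("pics/f.png",np.hstack([cv2.resize(d["img"][160:360,180:380],(400,400)),s["img"][190:390,200:400].repeat(2,0).repeat(2,1)])[:,:,::-1])
a=np.radians(-10); ex=np.array([np.cos(a),np.sin(a),0]); ey=np.array([-ex[1],ex[0],0]); c=np.array([.5032,-.0742,0])
for z in(.04,.045): print(z,proj(s,[c-.08*ex+k*ey+[0,0,z] for k in(-.176,.176)]).round(1).tolist())
E
```

```text
clock: 18.42
position: [0.4206, 0.0391, 0.1556]
ee_rot: [0.007, 0.09, 0.996, -0.0]
contact_force: [0.0, 2.0, 0.2]
width: 0.0003
gripper_force: 0.0
clock: 18.83
position: [0.4218, 0.1873, 0.1511]
ee_rot: [0.002, 0.086, 0.996, 0.002]
contact_force: [0.3, 0.4, 1.1]
width: 0.0002
gripper_force: 0.0
0.04 [[360.1, 311.9], [255.3, 265.5]]
0.045 [[360.2, 310.3], [255.2, 264.0]]
```

View pics/f.png

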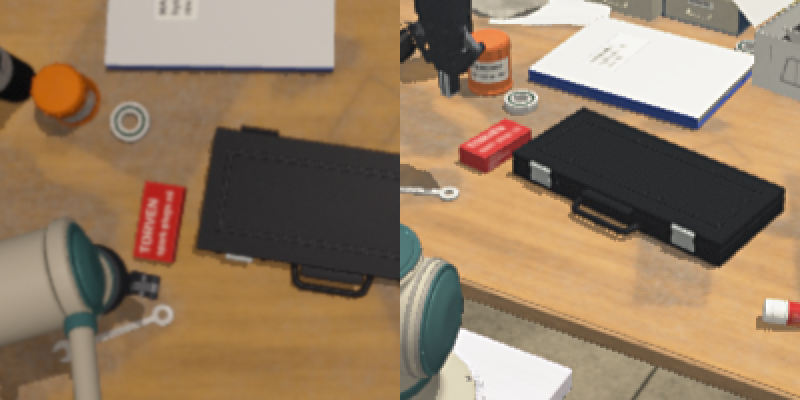

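The lid lies flat: its front-left top corner at scene px (256,265) matches the shut prediction (255,265.5). The carton stands flat left of the case and the bystanders have not moved.

```bash
python3 -c "
from rig import manip
print(manip.sign_off())"
```

```text
the job is handed in; nothing more can be done
None
```

I moved the carton flat onto the bench left of the case, laid the loose pad in compartment 3 and closed the lid fully. I handed the job in at about 19 s on the robot's clock; no verdict came back, but the last pictures showed the lid shut and nothing else moved.

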